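# Tip a carving blank onto the bench hook

### The arm

A 6-joint arm with a two-finger parallel gripper is mounted at the origin on the work surface. World frame = base frame: x ahead of the robot, y to its left, z up, the work surface at z = 0. Lengths are in m, angles in rad, forces in N, time in s.
With the tool pointing down it reaches from about 0.325 to 0.75 m from the base axis. Payload 7.6 kg.
Tool frame: the origin (TCP) lies between the finger pads; the fingertips stand 14 mm ahead of it and the grasp point (between the pads) lies 5 mm behind it; z points along the fingers, y is the direction in which the jaws open and shut (so a half turn about z gives the same grasp; the last joint's range is limited). The gripper opens to 85 mm and grips with 20 to 120 N. Pads are 22 mm wide; open, the fingers measure 114 mm over their backs; the gripper's body (76 mm by 85 mm) begins 54 mm behind the grasp point. The pads swing forward as they close: fully open they stand 13 mm farther back than shut.
Start: joints at [-1.288, 0.052, 1.401, -0, 1.689, -0.07], TCP at [0.181, -0.493, 0.245] pointing down, gripper open.
Joint ranges: [-2.9, 2.9], [-0.91, 2.17], [0.12, 2.37], [-1.06, 4.2], [0.26, 2.73], [-2.93, 2.93]. Speed limits (rad/s): [2.57, 2.57, 3.01, 3.14, 3.14, 3.14].

### API

Orientations are given as a rotation vector (axis times angle).
In Python, from station import bot, viewer, finish_job, cut_out gives the robot as it stands.
- The arm moves only by the tool move_arm, never from a script. Its argument "rows" is a list of rows, each an object with "dp": the shift along the tool's x, y, z in m, a list of three; "rotation": the turn, a rotation vector about the tool's x, y, z in degrees, a list of three; "grip": the closure, from 0 (fully open) to 1 (shut). In form: [{"dp": [dx, dy, dz], "rotation": [wx, wy, wz], "grip": grip}, ...]. A call has 1 to 10 rows; each row shifts and turns the pose as measured when the row begins, along the tool's axes as they then stand; what a row does not reach is not made up. A row lasts 1/12 s, in which the tool goes at most 41.7 mm and 7.16 degrees, less where a joint would pass 70% of its speed; a pose out of reach is approached as far as the arm can. A call with a gripper value outside its range is refused whole. The fingers move at their own pace and stop on an object; "grip_force" is the grip in N (left out, the last holds). Time passes only in rows, so rows that do not move let the fingers close. It gives the time, the measured TCP pose, the force and the opening at its end, in the units of the state.
- bot.state(): the state, without advancing time (a new reading comes with each control period).
- viewer.grab_frame(name): name is "side" or "top"; returns a dict with "pixels" (420x560x3 uint8, red, green, blue), "camera_matrix" (3x3 intrinsics, pixels), "R" (3x3) and "t" (3): a world point X has camera coordinates R X + t. Camera axes: x right, y down, z forward; pixel columns grow to the right and rows downward; lengths in m; the calibration is good to about 2 mm. A picture is of the moment at which its call begins. There is no depth.
- finish_job(): hands the job in, once; it reports no verdict.
Trained networks look in the newest picture that a camera, given by its name, has taken for a name from the list of things; names that differ only in an ending like _2 or _b are one class to them, and where a whole thing is asked for, a point or a joint stands for the part that bears it (a point fixed in the world has none). Each returns a list of dicts, best first, with "conf" (0 to 1); they miss things now and then, are a little off and sometimes report something else, mostly with a low value. They report only what shows in the picture. A call takes as long as a camera call.
- cut_out(thing, camera): "pixels" (420x560 bool, what is visible of it) and "rect" ([left, top, width, height] in pixels, round what is visible of it).
The state is a dict: "time_s": time; "q": joint angles; "qvel": joint speeds; "effort": joint torques, N m; "ee_pos": TCP position; "orientation": TCP orientation; "force": force on the tool from outside, world axes, zero at the start; "ft_torque": the same for the moment, N m; "gripper_width": opening from 0.0 (shut) to 1.0 (fully open).
Only numpy, scipy, OpenCV 4.12 (cv2) and the standard library are available. Lean on these libraries where they do the work, as an engineer would, in place of code of your own. Each camera call takes 0.05 s, during which the arm holds its last target. There are 200 camera calls.

### The job

Get the wood blank ready for carving: take the gouge off the carving board and lay it down in the tool tray, without dropping it, then slide the standing blank until its foot butts square against the near edge of the board. Tip it over onto the board by pushing its top, so that it lies on its side with the pencilled face up, and push it along the board until its end is hard up and square against the fence. Leave the coffee jar, the carved figure and the mallet undisturbed.

Things in the scene. Friction and masses are not known exactly. Their poses are not given: they have to be found in the camera images.
- board: Dark hardwood carving board screwed to the bench, 200 mm wide (own x), 245 mm long (own y), 18 mm thick. Origin: on the bench surface at the middle of its near edge (the edge away from the fence); own +y runs along the board to the fence, z up. The fence is a bar 30 mm thick across the far end: inner face at own y = 215 mm, top 53 mm above the bench. It does not move
- blank: Tall pale wood block, 92 x 92 x 210 mm, about 0.8 kg, too wide to grip. Origin at its centre; own z along its length, up while it stands. It starts standing on the bench 4 to 12 cm off the board's near edge, own +y towards the board, up to 20 deg askew. An owl is pencilled on its own -y face, turned away from the board. Friction about 0.6: pushed above 60 mm from its foot it may topple, not slide
- blank_foot (a point): Middle of the blank's bottom edge on its own +y face (own 0, 46, -105 mm): the edge that butts against the board. Axes as the blank's
- blank_top (a point): Middle of the blank's top end face (own 0, 0, 105 mm): the end that finally meets the fence. Axes as the blank's
- gouge: Carving gouge, 190 mm long, about 90 g, lying at any heading on the carving board. Origin on its axis, half-way along, 12 mm above what it lies on; own +x points to the blade. Red eight-sided handle 24 mm across and 110 mm long, from own x = -95 to +15 mm; then a steel blade 14 mm wide, 4 mm thick, to x = 95 mm
- gouge_grip (a point): On the gouge's axis, where the handle is best gripped (own x = -30 mm, near its balance point). Axes as the gouge's
- tray: Shallow open wooden tool tray with a cork floor, fixed to the bench, empty. Outside 280 mm along its own x, 130 mm along its own y, 24 mm high; walls and floor 8 mm thick. Origin at the middle of its underside, own z up
- coffee: Bystander: amber coffee jar with a red lid, 68 mm across, 115 mm high, standing near the work. Origin at the middle of its underside, own z up
- figure: Bystander: small dark carved bird on a round foot, 66 mm across, 145 mm high, standing near the work. Origin at the middle of its underside, own z up
- mallet: Bystander: turned wooden carver's mallet standing on its head, 72 mm across, 188 mm high. Origin at the middle of its underside, own z up

How it is judged:
By the outcome, as a careful person would: the job done as asked, in the order asked, and still so for the second after the job is handed in, with the robot touching nothing.
It also fails if it takes over 72 s, if anything falls off the work surface, if the arm or the gripper's body presses on something with over 40 N, if the wrist force passes 120 N, or if a joint passes its speed limit or range.

## Working session

There is one attempt and no reset: what is moved stays moved. The work goes in short steps, Python scripts to look and compute and a tool call to move; the robot and the scene stay as the last step left them, time stands still between calls to the robot, and variables do not carry over. Pictures are saved under pics/ and viewed, about 8 in all and at most 12, crops included, and the job is handed in when it is done.

Besides the shell and the picture viewer there is one more tool, called as a command line: name --argument value ..., lists and objects as JSON in quotes. move_arm: Moves the arm, as the interface text tells. Its arguments: {"type":"object","properties":{"rows":{"type":"array","items":{"type":"object","properties":{"dp":{"type":"array","items":{"type":"number"}},"rotation":{"type":"array","items":{"type":"number"}},"grip":{"type":"number"}}}},"grip_force":{"type":"number"}},"required":["rows"]}

```bash
mkdir -p pics; ls; python3 - <<'E'
from station import bot,viewer,cut_out
import cv2,numpy as np
print(bot.state())
for c in("side","top"):
    f=viewer.grab_frame(c);cv2.imwrite(f"pics/{c}0.png",f["pixels"][:,:,::-1])
    print(c,f["camera_matrix"],f["R"],f["t"])
    for n in["board","blank","gouge","tray","coffee","figure","mallet"]:
        print(n,[(round(r["conf"],2),r["rect"]) for r in cut_out(n,c)][:2])
E
```

```text
pics
{'time_s': 0.0, 'q': array([-1.28829135e+00,  5.28457677e-02,  1.40174454e+00,  2.35809443e-05,
        1.68864020e+00, -7.02864439e-02]), 'qvel': array([ 0.00090906,  0.00039396, -0.00217293, -0.00037644,  0.00069868,
       -0.00043377]), 'effort': array([-4.51962833e-04, -3.81665146e+01, -3.60185874e+01, -1.18242965e-04,
        6.23537941e-03,  2.56313251e-05]), 'ee_pos': array([ 0.18134909, -0.49237021,  0.24445772]), 'orientation': array([-3.09123665e+00, -5.51012110e-01,  2.35775844e-04]), 'force': array([ 0.71888062, -0.68793511, -0.78417769]), 'ft_torque': array([0.09501868, 0.01452236, 0.06874967]), 'gripper_width': 1.0029293636709449}
side [[382.17510287   0.         280.32563505]
 [  0.         382.17510287 209.99993525]
 [  0.           0.           1.        ]] [[-0.85295725 -0.52191513  0.00827807]
 [-0.2711306   0.4294411  -0.861434  ]
 [ 0.44604049 -0.73701082 -0.50780206]] [0.53630554 0.24461835 0.80190106]
board [(0.98, [212.9, 215.8, 118.9, 78.1])]
blank [(0.89, [304.9, 145.2, 47.6, 79.3]), (0.61, [167.7, 302.4, 159.3, 105.0])]
gouge [(0.94, [258.1, 226.2, 49
[... 256 characters left out ...]
)]
top [[518.44625861   0.         273.00910257]
 [  0.         518.44625861 202.11124939]
 [  0.           0.           1.        ]] [[-0.00187924 -0.99999539 -0.00238465]
 [-0.98874658  0.00221481 -0.14958371]
 [ 0.1495883   0.00207671 -0.98874619]] [0.0890164  0.62469967 1.1299873 ]
board [(0.73, [218.5, 160.7, 119.7, 102.3])]
blank [(0.87, [358.3, 188.2, 75.5, 63.0]), (0.39, [340.1, 274.4, 33.8, 26.7])]
gouge [(0.63, [260.1, 177.0, 41.6, 80.7])]
tray [(0.91, [115.8, 203.4, 72.0, 130.2]), (0.19, [354.6, 189.2, 78.7, 60.4])]
coffee [(0.58, [349.5, 143.7, 40.5, 36.0])]
figure [(0.62, [341.2, 272.7, 33.8, 32.3]), (0.32, [258.6, 178.5, 40.7, 80.1])]
mallet [(0.97, [273.4, 112.3, 33.2, 36.2])]
```

```bash
python3 -c "
import cv2,numpy as np
a=cv2.imread('pics/top0.png');cv2.imwrite('pics/top0c.png',cv2.resize(a[90:350,100:450],None,fx=2.28,fy=2.28,interpolation=2))"
```

```text
(no output)
```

View pics/top0c.png

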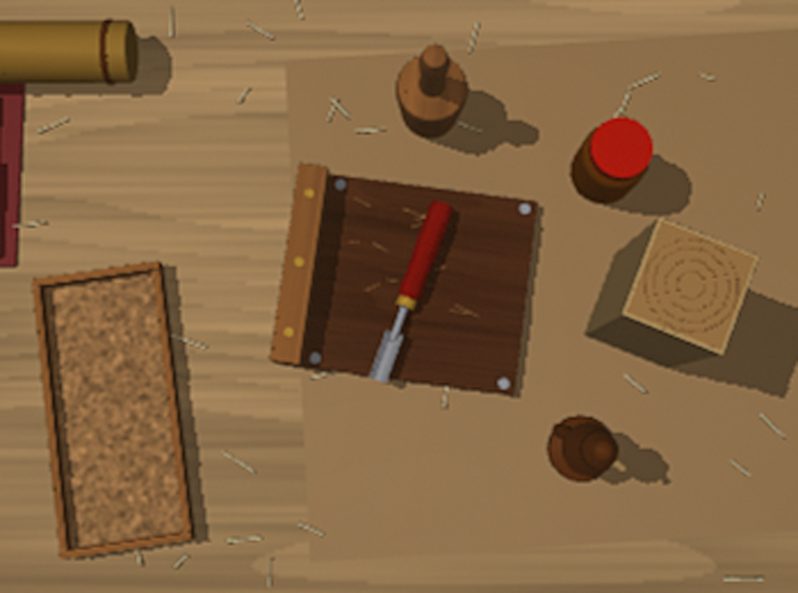

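View pics/side0.png

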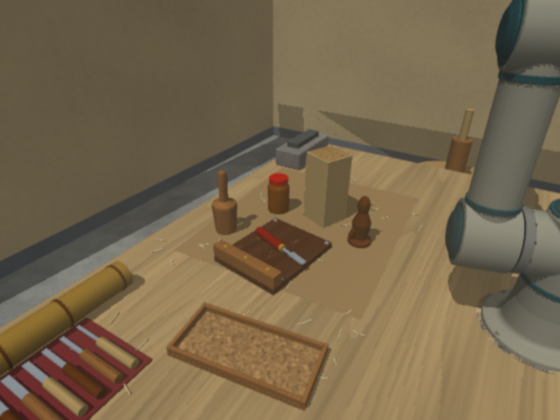

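Top view: tray at left (crop 110,410), board in the middle with fence on its left, so board +y is about world +y. The gouge lies on the board, with the blade at lower left (385,370). The blank is at right (690,290), with the coffee jar above it and the bird below. The mallet is at top. Next I'll fit poses to the silhouettes.

```bash
cat > h.py <<'E'
import numpy as np,cv2
from scipy.optimize import minimize
from scipy.spatial.transform import Rotation as Ro
from station import bot,viewer,cut_out
def box(x0,x1,y0,y1,z0,z1): return np.array([[x,y,z] for x in(x0,x1) for y in(y0,y1) for z in(z0,z1)])/1000.
def cyl(r,z0,z1): return np.array([[r*np.cos(a),r*np.sin(a),z] for a in np.arange(0,6.28,.3) for z in(z0,z1)])/1000.
M={"board":[box(-100,100,0,245,0,18),box(-100,100,215,245,0,53)],"blank":[box(-46,46,-46,46,-105,105)],
"gouge":[box(-95,15,-12,12,-12,12),box(15,95,-7,7,-2,2)],"tray":[box(-140,140,-65,65,0,24)],
"coffee":[cyl(34,0,115)],"figure":[cyl(33,0,145)],"mallet":[cyl(36,0,188)]}
Z={"blank":.105,"gouge":.030}
S=4
def proj(f,X):
    c=X@f["R"].T+f["t"]; p=c@f["camera_matrix"].T; return p[:,:2]/p[:,2:]
def render(f,parts,R,t):
    m=np.zeros((420*S,560*S),np.uint8)
    for P in parts:
        h=cv2.convexHull(((proj(f,P@R.T+t)+.5)*S).astype(np.float32)).astype(np.int32)
        cv2.fillConvexPoly(m,h,1)
    return cv2.resize(m.astype(np.float32),(560,420),interpolation=cv2.INTER_AREA)
def masks(n,cams):
    out=[]
    for c,f in cams.items():
        r=cut_out(n,c)
        if r and r[0]["conf"]>.4:
            m=r[0]["pixels"].astype(np.uint8)
            if n=="board":
                m2=np.zeros_like(m);cv2.fillConvexPoly(m2,cv2.convexHull(cv2.findNonZero(m)),1);m=m2
            out.append((f,m.astype(np.float32)))
    return out
def fit(n,cams,yaws=None,R0=np.eye(3),z=None,g=None):
    """x,y,yaw (R=Rz(yaw)R0) by silhouette overlap"""
    z=Z.get(n,0) if z is None else z; ms=masks(n,cams)
    def cost(p):
        R=Ro.from_euler('z',p[2]).as_matrix()@R0; s=0
        for f,m in ms:
            r=render(f,M[n],R,np.array([p[0],p[1],z]))
            if n=="board": 
                r=(r>.5).astype(np.uint8);k=np.zeros_like(r);nz=cv2.findNonZero(r)
                if nz is not None: cv2.fillConvexPoly(k,cv2.convexHull(nz),1)
                r=k.astype(np.float32)
            s+=1-np.minimum(r,m).sum()/np.maximum(r,m).sum()
        return s/len(ms)
    if g is None:
        f,m=ms[-1]; v,u=[a.mean() for a in np.nonzero(m)]
        d=f["R"].T@np.linalg.inv(f["camera_matrix"])@[u,v,1]; c=-f["R"].T@f["t"]; zz=z if n=="blank" else z+.02
        g=(c+d*(zz-c[2])/d[2])[:2]
    best=None
    for y in (yaws if yaws is not None else [0]):
        for k in range(2):
            p0=[*g,y] if k==0 else q.x
            q=minimize(cost,p0,method="Nelder-Mead",options=dict(initial_simplex=np.array([p0]*4)+np.array([[0,0,0],[.02,0,0],[0,.02,0],[0,0,.2]])*(1 if k==0 else .3),xatol=2e-4,fatol=1e-4,maxiter=150))
        if best is None or q.fun<best.fun: best=q
    return best.x,1-best.fun,len(ms)
def snap(cs=("side","top")): return {c:viewer.grab_frame(c) for c in cs}
E
python3 - <<'E'
from h import *
cams=snap()
r=np.radians
for n,y in dict(board=r([-20,0,20]),blank=r([-25,0,25]),gouge=r(range(0,360,45)),tray=r([60,90,120]),coffee=[0],figure=[0],mallet=[0]).items():
    p,i,k=fit(n,cams,y); print(n,p[:2].round(4),np.degrees(p[2]).round(1),round(i,3),k)
    z=Z.get(n,0)
    for c,f in cams.items():
        m=(render(f,M[n],Ro.from_euler('z',p[2]).as_matrix(),np.array([*p[:2],z]))>.5).astype(np.uint8)
        cv2.drawContours(f["pixels"],cv2.findContours(m,0,2)[0],-1,(0,255,0),1)
a=cams["top"]["pixels"][90:350,100:450,::-1];cv2.imwrite('pics/fit.png',cv2.resize(a,None,fx=2.28,fy=2.28,interpolation=2))
E
```

```text
board [ 0.5857 -0.0454] -7.6 0.978 2
blank [ 0.5743 -0.1654] 68.5 0.959 2
gouge [0.5922 0.0713] 159.8 0.766 1
tray [0.475  0.3725] 188.2 0.975 2
coffee [ 0.7143 -0.1258] 8.1 0.881 2
figure [ 0.4336 -0.0879] 2.6 0.615 2
mallet [0.7618 0.0524] 12.8 0.307 2
```

View pics/fit.png

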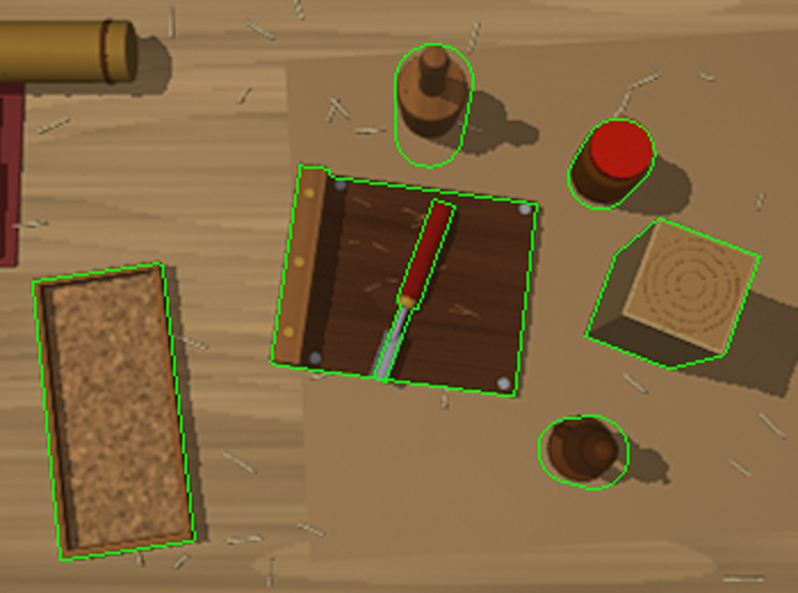

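The fits sit well on the outlines, so I have board, blank, gouge and tray poses. Next: a small planner that prints the rows in tool axes.

```bash
cat > pl.py <<'E'
import sys,json,numpy as np
from scipy.spatial.transform import Rotation as Ro
from station import bot
def Rt(az,tilt,roll):
    """tool z tilted 'tilt' deg from straight down towards world heading az(deg); roll=0: tool y horizontal, across az"""
    a,t=np.radians(az),np.radians(tilt); h=np.array([np.cos(a),np.sin(a),0])
    z=np.sin(t)*h-np.cos(t)*np.array([0,0,1]); y=np.cross([0,0,1],h); x=np.cross(y,z)
    return Ro.from_matrix(np.c_[x,y,z])*Ro.from_euler('z',roll,degrees=True)
def plan(pos,R,grip,step=.04,ang=7,off=(0,0,0)):
    """rows to bring TCP+R*off to pos"""
    s=bot.state();p=s["ee_pos"];Q=Ro.from_rotvec(s["orientation"])
    t=np.array(pos)-R.apply(off); d=Q.inv()*R; w=d.as_rotvec(degrees=True)
    n=int(max(1,np.ceil(np.linalg.norm(t-p)/step),np.ceil(np.linalg.norm(w)/ang)))
    print(n,"rows; rot/row",(w/n).round(2),"total",w.round(1),"|d|",np.linalg.norm(t-p).round(3),"q",s["q"].round(2),"F",s["force"].round(1))
    out=[]
    for i in range(n):
        Qi=Q*Ro.from_rotvec(w*i/n,degrees=True); dp=Qi.inv().apply((t-p)/n)
        out.append({"dp":dp.round(4).tolist(),"rotation":(w/n).round(2).tolist(),"grip":grip})
    print(json.dumps(out))
E
python3 -c "
from pl import *
plan([.6204,.0609,.30],Rt(-20.2,0,0),0)"
```

```text
20 rows; rot/row [ 0.    0.   -6.98] total [   0.     0.  -139.6] |d| 0.709 q [-1.29  0.05  1.4   0.    1.69 -0.07] F [0.7 0.6 0. ]
[{"dp": [0.0302, -0.0184, -0.0027], "rotation": [0.0, 0.0, -6.98], "grip": 0}, {"dp": [0.0322, -0.0146, -0.0027], "rotation": [0.0, 0.0, -6.98], "grip": 0}, {"dp": [0.0337, -0.0106, -0.0027], "rotation": [0.0, 0.0, -6.98], "grip": 0}, {"dp": [0.0347, -0.0064, -0.0027], "rotation": [0.0, 0.0, -6.98], "grip": 0}, {"dp": [0.0353, -0.0021, -0.0027], "rotation": [0.0, 0.0, -6.98], "grip": 0}, {"dp": [0.0353, 0.0022, -0.0027], "rotation": [0.0, 0.0, -6.98], "grip": 0}, {"dp": [0.0347, 0.0064, -0.0027], "rotation": [0.0, 0.0, -6.98], "grip": 0}, {"dp": [0.0337, 0.0106, -0.0027], "rotation": [0.0, 0.0, -6.98], "grip": 0}, {"dp": [0.0322, 0.0146, -0.0027], "rotation": [0.0, 0.0, -6.98], "grip": 0}, {"dp": [0.0301, 0.0184, -0.0027], "rotation": [0.0, 0.0, -6.98], "grip": 0}, {"dp": [0.0277, 0.022, -0.0027], "rotation": [0.0, 0.0, -6.98], "grip": 0}, {"dp": [0.0248, 0.0252, -0.0027], "rotation": [0.0, 0.0, -6.98], "grip": 0}, {"dp": [0.0216, 0.028, -0.0027], "rotation": [0.0, 0.0, -6.98], "grip": 0}, {"dp": [0.018, 0.0304, -0.0027], "rotation": [0.0, 0.0, -6.98], "grip": 0}, {"dp": [0.0142, 0.0324, -0.0027], "rotation": [0.0, 0.0, -6.98], "grip": 0}, {"dp": [0.0101, 0.0338, -0.0027], "rotation": [0.0, 0.0, -6.98], "grip": 0}, {"dp": [0.006, 0.0348, -0.0027], "rotation": [0.0, 0.0, -6.98], "grip": 0}, {"dp": [0.0017, 0.0353, -0.0027], "rotation": [0.0, 0.0, -6.98], "grip": 0}, {"dp": [-0.0026, 0.0352, -0.0027], "rotation": [0.0, 0.0, -6.98], "grip": 0}, {"dp": [-0.0069, 0.0346, -0.0027], "rotation": [0.0, 0.0, -6.98], "grip": 0}]
```

```bash
python3 -c "
from pl import *
plan([.6204,.0609,.30],Rt(159.8,0,0),0,step=.039)"
```

```text
19 rows; rot/row [ 0.   -0.    2.13] total [ 0.  -0.  40.4] |d| 0.709 q [-1.29  0.05  1.4   0.    1.69 -0.07] F [0.7 0.6 0. ]
[{"dp": [0.0317, -0.0194, -0.0029], "rotation": [0.0, -0.0, 2.13], "grip": 0}, {"dp": [0.031, -0.0205, -0.0029], "rotation": [0.0, -0.0, 2.13], "grip": 0}, {"dp": [0.0302, -0.0217, -0.0029], "rotation": [0.0, -0.0, 2.13], "grip": 0}, {"dp": [0.0294, -0.0228, -0.0029], "rotation": [0.0, -0.0, 2.13], "grip": 0}, {"dp": [0.0285, -0.0238, -0.0029], "rotation": [0.0, -0.0, 2.13], "grip": 0}, {"dp": [0.0276, -0.0249, -0.0029], "rotation": [0.0, -0.0, 2.13], "grip": 0}, {"dp": [0.0267, -0.0259, -0.0029], "rotation": [0.0, -0.0, 2.13], "grip": 0}, {"dp": [0.0257, -0.0269, -0.0029], "rotation": [0.0, -0.0, 2.13], "grip": 0}, {"dp": [0.0247, -0.0278, -0.0029], "rotation": [0.0, -0.0, 2.13], "grip": 0}, {"dp": [0.0236, -0.0287, -0.0029], "rotation": [0.0, -0.0, 2.13], "grip": 0}, {"dp": [0.0226, -0.0296, -0.0029], "rotation": [0.0, -0.0, 2.13], "grip": 0}, {"dp": [0.0214, -0.0304, -0.0029], "rotation": [0.0, -0.0, 2.13], "grip": 0}, {"dp": [0.0203, -0.0311, -0.0029], "rotation": [0.0, -0.0, 2.13], "grip": 0}, {"dp": [0.0191, -0.0319, -0.0029], "rotation": [0.0, -0.0, 2.13], "grip": 0}, {"dp": [0.0179, -0.0326, -0.0029], "rotation": [0.0, -0.0, 2.13], "grip": 0}, {"dp": [0.0167, -0.0332, -0.0029], "rotation": [0.0, -0.0, 2.13], "grip": 0}, {"dp": [0.0155, -0.0338, -0.0029], "rotation": [0.0, -0.0, 2.13], "grip": 0}, {"dp": [0.0142, -0.0344, -0.0029], "rotation": [0.0, -0.0, 2.13], "grip": 0}, {"dp": [0.0129, -0.0349, -0.0029], "rotation": [0.0, -0.0, 2.13], "grip": 0}]
```

move_arm --rows '[{"dp": [0.031, -0.02, -0.006], "rotation": [0, 0, 2.1], "grip": 0}, {"dp": [0.031, -0.02, -0.006], "rotation": [0, 0, 2.1], "grip": 0}, {"dp": [0.03, -0.022, -0.006], "rotation": [0, 0, 2.1], "grip": 0}, {"dp": [0.029, -0.023, -0.006], "rotation": [0, 0, 2.1], "grip": 0}, {"dp": [0.0285, -0.024, -0.006], "rotation": [0, 0, 2.1], "grip": 0}, {"dp": [0.0275, -0.025, -0.006], "rotation": [0, 0, 2.1], "grip": 0}, {"dp": [0.027, -0.026, -0.006], "rotation": [0, 0, 2.1], "grip": 0}, {"dp": [0.0255, -0.027, -0.006], "rotation": [0, 0, 2.1], "grip": 0}, {"dp": [0.0245, -0.028, -0.003], "rotation": [0, 0, 2.1], "grip": 0}, {"dp": [0.0235, -0.029, -0.003], "rotation": [0, 0, 2.1], "grip": 0}]'

```text
time_s: 2.43
ee_pos: [0.417, -0.1931, 0.3004]
orientation: [-3.14, 0.069, -0.001]
force: [0.6, -0.9, 0.3]
gripper_width: 1.0
```

move_arm --rows '[{"dp": [0.0225, -0.0295, 0], "rotation": [0, 0, 2.1], "grip": 0}, {"dp": [0.0215, -0.0305, 0], "rotation": [0, 0, 2.1], "grip": 0}, {"dp": [0.02, -0.031, 0], "rotation": [0, 0, 2.1], "grip": 0}, {"dp": [0.019, -0.032, 0], "rotation": [0, 0, 2.1], "grip": 0}, {"dp": [0.018, -0.0325, 0], "rotation": [0, 0, 2.1], "grip": 0}, {"dp": [0.0165, -0.033, 0], "rotation": [0, 0, 2.1], "grip": 0}, {"dp": [0.0155, -0.034, 0], "rotation": [0, 0, 2.1], "grip": 0}, {"dp": [0.014, -0.0345, 0], "rotation": [0, 0, 2.1], "grip": 0}, {"dp": [0.013, -0.035, 0], "rotation": [0, 0, 2.1], "grip": 0}]'

```text
time_s: 3.18
ee_pos: [0.6406, 0.0795, 0.3038]
orientation: [-3.082, 0.608, -0.011]
force: [0.2, -0.5, 1.6]
gripper_width: 1.0
```

```bash
python3 -c "
from pl import *
print(bot.state()['ee_pos'])
plan([.6204,.0609,.12],Rt(159.8,0,0),0.3,step=.039)"
```

```text
[0.64063275 0.07946439 0.30378524]
5 rows; rot/row [-0.02 -0.08 -0.42] total [-0.1 -0.4 -2.1] |d| 0.186 q [ 0.07  0.4   0.89 -0.    1.85  2.03] F [ 0.2 -0.5  1.6]
[{"dp": [-0.0026, 0.005, 0.0367], "rotation": [-0.02, -0.08, -0.42], "grip": 0.3}, {"dp": [-0.0026, 0.005, 0.0367], "rotation": [-0.02, -0.08, -0.42], "grip": 0.3}, {"dp": [-0.0026, 0.005, 0.0367], "rotation": [-0.02, -0.08, -0.42], "grip": 0.3}, {"dp": [-0.0025, 0.0049, 0.0367], "rotation": [-0.02, -0.08, -0.42], "grip": 0.3}, {"dp": [-0.0025, 0.0049, 0.0368], "rotation": [-0.02, -0.08, -0.42], "grip": 0.3}]
```

move_arm --rows '[{"dp": [-0.0025, 0.005, 0.037], "rotation": [0, 0, -0.4], "grip": 0.3}, {"dp": [-0.0025, 0.005, 0.037], "rotation": [0, 0, -0.4], "grip": 0.3}, {"dp": [-0.0025, 0.005, 0.037], "rotation": [0, 0, -0.4], "grip": 0.3}, {"dp": [-0.0025, 0.005, 0.037], "rotation": [0, 0, -0.4], "grip": 0.3}, {"dp": [-0.0025, 0.005, 0.037], "rotation": [0, -0.4, -0.4], "grip": 0.3}, {"dp": [0, 0, 0], "rotation": [0, 0, 0], "grip": 0.3}]'

```text
time_s: 3.68
ee_pos: [0.6308, 0.0701, 0.113]
orientation: [-3.089, 0.536, -0.017]
force: [-1.1, 0.4, -2.1]
gripper_width: 0.701
```

```bash
python3 -c "
from pl import *
print(bot.state()['ee_pos'])
plan([.6204,.0609,.037],Rt(159.8,0,0),0.3,step=.03)"
```

```text
[0.63083418 0.07011673 0.11295763]
3 rows; rot/row [-0.15 -0.19  0.17] total [-0.5 -0.6  0.5] |d| 0.077 q [0.05 0.42 1.23 0.   1.47 1.97] F [-1.1  0.4 -2.1]
[{"dp": [-0.0025, 0.0043, 0.0253], "rotation": [-0.15, -0.19, 0.17], "grip": 0.3}, {"dp": [-0.0024, 0.0042, 0.0253], "rotation": [-0.15, -0.19, 0.17], "grip": 0.3}, {"dp": [-0.0023, 0.0041, 0.0253], "rotation": [-0.15, -0.19, 0.17], "grip": 0.3}]
```

move_arm --rows '[{"dp": [-0.005, 0.0085, 0.01], "rotation": [-0.4, -0.5, 0.3], "grip": 0.3}, {"dp": [-0.0025, 0.004, 0.02], "rotation": [0, 0, 0.2], "grip": 0.3}, {"dp": [0, 0, 0.022], "rotation": [0, 0, 0], "grip": 0.3}, {"dp": [0, 0, 0], "rotation": [0, 0, 0], "grip": 0.3}]'

```text
time_s: 4.02
ee_pos: [0.6212, 0.061, 0.0644]
orientation: [-3.091, 0.553, -0.007]
force: [-0.9, -0.1, -1.2]
gripper_width: 0.697
```

```bash
python3 - <<'E'
from pl import *
from h import *
print(bot.state()['ee_pos'])
plan([.6204,.0609,.037],Rt(159.8,0,0),0.3,step=.03)
cams=snap()
s=bot.state()
for n in ("side","top"):
    f=cams[n]; u=proj(f,s["ee_pos"][None])[0]; print(u)
    a=f["pixels"][:,:,::-1]; x,y=int(u[0]),int(u[1]); 
    cv2.imwrite(f"pics/g_{n}.png",cv2.resize(a[y-50:y+50,x-66:x+66],None,fx=3,fy=3,interpolation=2))
cv2.imwrite("pics/g1.png",np.hstack([cv2.imread("pics/g_side.png"),cv2.imread("pics/g_top.png")]))
E
```

```text
[0.62124093 0.06100097 0.06435233]
1 rows; rot/row [-0.12 -0.22 -0.08] total [-0.1 -0.2 -0.1] |d| 0.027 q [0.04 0.45 1.3  0.   1.39 1.96] F [-0.9 -0.1 -1.2]
[{"dp": [-0.0009, 0.0004, 0.0273], "rotation": [-0.12, -0.22, -0.08], "grip": 0.3}]
[269.97345865 226.13629105]
[284.87364118 201.12301003]
```

View pics/g1.png

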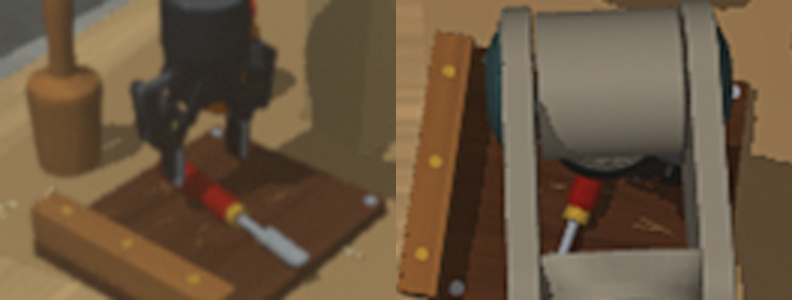

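In the side crop the fingers are on either side of the red handle, at about (175,170) and (240,140). Next: lower and close.

move_arm --rows '[{"dp": [-0.001, 0, 0.015], "rotation": [0, -0.2, 0], "grip": 0.3}, {"dp": [0, 0, 0.014], "rotation": [0, 0, 0], "grip": 0.3}, {"dp": [0, 0, 0.004], "rotation": [0, 0, 0], "grip": 0.4}, {"dp": [0, 0, 0], "rotation": [0, 0, 0], "grip": 1}, {"dp": [0, 0, 0], "rotation": [0, 0, 0], "grip": 1}, {"dp": [0, 0, 0], "rotation": [0, 0, 0], "grip": 1}, {"dp": [0, 0, 0], "rotation": [0, 0, 0], "grip": 1}, {"dp": [0, 0, 0], "rotation": [0, 0, 0], "grip": 1}]' --grip_force 50

```text
time_s: 4.78
ee_pos: [0.628, 0.0624, 0.0422]
orientation: [-3.086, 0.551, -0.032]
force: [-0.3, -0.4, -1.2]
gripper_width: 0.267
```

move_arm --rows '[{"dp": [0, 0, 0], "rotation": [0, 0, 0], "grip": 1}, {"dp": [0, 0, 0], "rotation": [0, 0, 0], "grip": 1}, {"dp": [0, 0, -0.015], "rotation": [0, 0, 0], "grip": 1}, {"dp": [0, 0, -0.025], "rotation": [0, 0, 0], "grip": 1}, {"dp": [0, 0, -0.03], "rotation": [0, 0, 0], "grip": 1}, {"dp": [0, 0, -0.03], "rotation": [0, 0, 0], "grip": 1}, {"dp": [0, 0, 0], "rotation": [0, 0, 0], "grip": 1}]'

```text
time_s: 5.37
ee_pos: [0.6239, 0.062, 0.1428]
orientation: [-3.088, 0.551, -0.02]
force: [1.4, -0.2, 0.8]
gripper_width: 0.263
```

```bash
python3 - <<'E'
from pl import *
from h import *
s=bot.state();print(s['ee_pos'],s['gripper_width'])
c=np.array([.475,.3725]);a=np.radians(188.2);d=np.array([np.cos(a),np.sin(a)])
g=c-.03*d; print(g)
plan([*g,.12],Rt(188.2,0,0),1,step=.035,ang=5)
E
```

```text
[0.6238658  0.06204467 0.14281629] 0.26348068609102204
[0.50469329 0.37677887]
10 rows; rot/row [-0.02 -0.07 -2.84] total [ -0.2  -0.7 -28.4] |d| 0.337 q [0.04 0.38 1.23 0.   1.52 1.96] F [ 1.4 -0.2  0.8]
[{"dp": [-0.0221, -0.0254, 0.0022], "rotation": [-0.02, -0.07, -2.84], "grip": 1}, {"dp": [-0.0208, -0.0265, 0.0022], "rotation": [-0.02, -0.07, -2.84], "grip": 1}, {"dp": [-0.0195, -0.0275, 0.0022], "rotation": [-0.02, -0.07, -2.84], "grip": 1}, {"dp": [-0.0181, -0.0284, 0.0022], "rotation": [-0.02, -0.07, -2.84], "grip": 1}, {"dp": [-0.0166, -0.0293, 0.0023], "rotation": [-0.02, -0.07, -2.84], "grip": 1}, {"dp": [-0.0152, -0.03, 0.0023], "rotation": [-0.02, -0.07, -2.84], "grip": 1}, {"dp": [-0.0137, -0.0308, 0.0023], "rotation": [-0.02, -0.07, -2.84], "grip": 1}, {"dp": [-0.0121, -0.0314, 0.0023], "rotation": [-0.02, -0.07, -2.84], "grip": 1}, {"dp": [-0.0105, -0.032, 0.0023], "rotation": [-0.02, -0.07, -2.84], "grip": 1}, {"dp": [-0.0089, -0.0324, 0.0023], "rotation": [-0.02, -0.07, -2.84], "grip": 1}]
```

move_arm --rows '[{"dp": [-0.0175, -0.02, 0], "rotation": [0, 0, -2.8], "grip": 1}, {"dp": [-0.021, -0.0265, 0], "rotation": [0, 0, -2.8], "grip": 1}, {"dp": [-0.0195, -0.0275, 0], "rotation": [0, 0, -2.8], "grip": 1}, {"dp": [-0.018, -0.0285, 0], "rotation": [0, 0, -2.8], "grip": 1}, {"dp": [-0.0165, -0.0295, 0], "rotation": [0, 0, -2.8], "grip": 1}, {"dp": [-0.015, -0.03, 0], "rotation": [0, 0, -2.8], "grip": 1}, {"dp": [-0.0135, -0.031, 0], "rotation": [0, 0, -2.8], "grip": 1}, {"dp": [-0.012, -0.0315, 0], "rotation": [0, 0, -2.8], "grip": 1}, {"dp": [-0.0105, -0.032, 0], "rotation": [0, 0, -2.8], "grip": 1}, {"dp": [-0.007, -0.024, 0], "rotation": [0, 0, -2.8], "grip": 1}]'

```text
time_s: 6.2
ee_pos: [0.5075, 0.3691, 0.1423]
orientation: [-3.133, -0.229, -0.031]
force: [0.6, -1.0, -1.5]
gripper_width: 0.269
```

move_arm --rows '[{"dp": [0, 0, 0], "rotation": [0, 0, 0], "grip": 1}, {"dp": [0, 0, 0], "rotation": [0, 0, 0], "grip": 1}]'

```text
time_s: 6.37
ee_pos: [0.5043, 0.3742, 0.1413]
orientation: [-3.131, -0.244, -0.029]
force: [0.6, -0.5, -1.1]
gripper_width: 0.261
```

```bash
python3 - <<'E'
from pl import *
s=bot.state();print(s['ee_pos'],s['gripper_width'])
plan([.505,.377,.06],Rt(188.2,0,0),1,step=.03,ang=5)
E
```

```text
[0.50432223 0.37417273 0.14126479] 0.26141734604577127
3 rows; rot/row [ 0.01 -0.36  0.23] total [ 0.  -1.1  0.7] |d| 0.081 q [ 0.58  0.38  1.23 -0.01  1.51  2.  ] F [ 0.6 -0.5 -1.1]
[{"dp": [-0.0001, -0.0009, 0.0271], "rotation": [0.01, -0.36, 0.23], "grip": 1}, {"dp": [0.0, -0.0009, 0.0271], "rotation": [0.01, -0.36, 0.23], "grip": 1}, {"dp": [0.0002, -0.0009, 0.0271], "rotation": [0.01, -0.36, 0.23], "grip": 1}]
```

move_arm --rows '[{"dp": [0, -0.003, 0.027], "rotation": [0, -0.5, 0.4], "grip": 1}, {"dp": [0, 0, 0.027], "rotation": [0, -0.5, 0.3], "grip": 1}, {"dp": [0, 0, 0.027], "rotation": [0, 0, 0], "grip": 1}, {"dp": [0, 0, 0.01], "rotation": [0, 0, 0], "grip": 1}, {"dp": [0, 0, 0], "rotation": [0, 0, 0], "grip": 1}, {"dp": [0, 0, 0], "rotation": [0, 0, 0], "grip": 1}]'

```text
time_s: 6.87
ee_pos: [0.5076, 0.3742, 0.0489]
orientation: [-3.134, -0.214, -0.007]
force: [0.7, 0.6, -0.6]
gripper_width: 0.265
```

move_arm --rows '[{"dp": [0, 0, 0.01], "rotation": [0, 0, 0], "grip": 1}, {"dp": [0, 0, 0.004], "rotation": [0, 0, 0], "grip": 1}, {"dp": [0, 0, 0.002], "rotation": [0, 0, 0], "grip": 1}, {"dp": [0, 0, 0], "rotation": [0, 0, 0], "grip": 1}]'

```text
time_s: 7.2
ee_pos: [0.5104, 0.3744, 0.0364]
orientation: [-3.131, -0.21, -0.017]
force: [-0.1, 0.2, -0.7]
gripper_width: 0.265
```

move_arm --rows '[{"dp": [0, 0, 0.003], "rotation": [0, 0, 0], "grip": 1}, {"dp": [0, 0, 0.002], "rotation": [0, 0, 0], "grip": 1}, {"dp": [0, 0, 0.001], "rotation": [0, 0, 0], "grip": 1}, {"dp": [0, 0, 0], "rotation": [0, 0, 0], "grip": 1}]'

```text
time_s: 7.53
ee_pos: [0.5113, 0.3752, 0.0319]
orientation: [-3.129, -0.211, -0.021]
force: [-0.5, 0.2, -0.3]
gripper_width: 0.268
```

move_arm --rows '[{"dp": [0, 0, 0.0015], "rotation": [0, 0, 0], "grip": 1}, {"dp": [0, 0, 0.001], "rotation": [0, 0, 0], "grip": 1}, {"dp": [0, 0, 0], "rotation": [0, 0, 0], "grip": 1}]'

```text
time_s: 7.78
ee_pos: [0.5118, 0.3756, 0.0318]
orientation: [-3.128, -0.211, -0.024]
force: [-0.6, -0.0, -0.9]
gripper_width: 0.266
```

move_arm --rows '[{"dp": [0, 0, 0.0], "rotation": [0, 0, 0], "grip": 0.6}, {"dp": [0, 0, 0], "rotation": [0, 0, 0], "grip": 0.5}, {"dp": [0, 0, 0], "rotation": [0, 0, 0], "grip": 0.45}, {"dp": [0, 0, 0], "rotation": [0, 0, 0], "grip": 0.45}, {"dp": [0, 0, -0.015], "rotation": [0, 0, 0], "grip": 0.45}, {"dp": [0, 0, -0.03], "rotation": [0, 0, 0], "grip": 0.45}, {"dp": [0, 0, -0.04], "rotation": [0, 0, 0], "grip": 0.45}, {"dp": [0, 0, -0.04], "rotation": [0, 0, 0], "grip": 0.6}, {"dp": [0, 0, -0.04], "rotation": [0, 0, 0], "grip": 0.6}, {"dp": [0, 0, -0.04], "rotation": [0, 0, 0], "grip": 0.6}]'

```text
time_s: 8.62
ee_pos: [0.505, 0.3717, 0.2302]
orientation: [3.129, 0.211, -0.01]
force: [0.8, 1.2, 0.3]
gripper_width: 0.4
```

```bash
python3 - <<'E'
from pl import *
from h import *
s=bot.state();print(s['ee_pos'],s['gripper_width'])
cams=snap(("side",))
print([(r["conf"],r["rect"]) for r in cut_out("gouge","side")])
cv2.imwrite("pics/t1.png",cv2.resize(cams["side"]["pixels"][150:420,130:430,::-1],None,fx=2,fy=2))
E
```

```text
[0.50498409 0.37170205 0.23015734] 0.39973016272774986
[(0.87, [205.7, 323.9, 90.8, 40.3]), (0.23, [166.7, 300.0, 160.5, 108.6])]
```

View pics/t1.png

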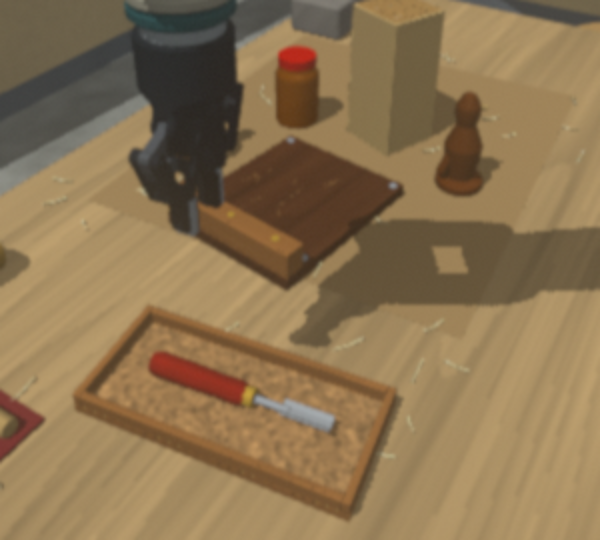

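Gouge lies in the tray at side crop (245,390), and the board is clear. Next I move behind the blank with the tool tilted so the body clears it.

```bash
cat >> pl.py <<'E'
A=np.radians(-7.6);EX=np.array([np.cos(A),np.sin(A),0]);EY=np.array([-np.sin(A),np.cos(A),0]);O=np.array([.5857,-.0454,0])
def B(x,y,z): return O+x*EX+y*EY+np.array([0,0,z])
def b(): 
    s=bot.state();v=s["ee_pos"]-O;R=Ro.from_rotvec(s["orientation"]);tip=v+R.apply([0,0,.014]);print("t",s["time_s"],"tcp(board)",np.round([v@EX,v@EY,v[2]],4),"tip",np.round([tip@EX,tip@EY,tip[2]],4),"z axis",R.as_matrix()[:,2].round(3),"yax.EX,EY",np.round([R.as_matrix()[:,1]@EX,R.as_matrix()[:,1]@EY,R.as_matrix()[2,1]],3),"q",s["q"].round(2),"F",s["force"].round(1))
E
python3 - <<'E'
from pl import *
b()
plan([.46,-.33,.33],Rt(82.4,0,180),.6,step=.038)
E
```

```text
t 8.7167 tcp(board) [-0.133   0.4047  0.2383] tip [-0.1329  0.4048  0.2243] z axis [ 0.007  0.003 -1.   ] yax.EX,EY [ 0.264 -0.964 -0.002] q [ 0.58  0.35  1.08 -0.    1.71  2.01] F [1.2 0.1 1.6]
19 rows; rot/row [ 0.01 -0.02 -3.93] total [  0.2  -0.4 -74.7] |d| 0.711 q [ 0.58  0.35  1.08 -0.    1.71  2.01] F [1.2 0.1 1.6]
[{"dp": [-0.0074, 0.0363, -0.0049], "rotation": [0.01, -0.02, -3.93], "grip": 0.6}, {"dp": [-0.0099, 0.0357, -0.0049], "rotation": [0.01, -0.02, -3.93], "grip": 0.6}, {"dp": [-0.0123, 0.035, -0.0049], "rotation": [0.01, -0.02, -3.93], "grip": 0.6}, {"dp": [-0.0147, 0.0341, -0.0049], "rotation": [0.01, -0.02, -3.93], "grip": 0.6}, {"dp": [-0.017, 0.033, -0.0049], "rotation": [0.01, -0.02, -3.93], "grip": 0.6}, {"dp": [-0.0192, 0.0317, -0.0049], "rotation": [0.01, -0.02, -3.93], "grip": 0.6}, {"dp": [-0.0213, 0.0303, -0.0049], "rotation": [0.01, -0.02, -3.93], "grip": 0.6}, {"dp": [-0.0234, 0.0288, -0.0049], "rotation": [0.01, -0.02, -3.93], "grip": 0.6}, {"dp": [-0.0253, 0.0271, -0.0049], "rotation": [0.01, -0.02, -3.93], "grip": 0.6}, {"dp": [-0.0271, 0.0253, -0.0049], "rotation": [0.01, -0.02, -3.93], "grip": 0.6}, {"dp": [-0.0288, 0.0234, -0.0049], "rotation": [0.01, -0.02, -3.93], "grip": 0.6}, {"dp": [-0.0303, 0.0214, -0.0049], "rotation": [0.01, -0.02, -3.93], "grip": 0.6}, {"dp": [-0.0317, 0.0193, -0.0049], "rotation": [0.01, -0.02, -3.93], "grip": 0.6}, {"dp": [-0.033, 0.017, -0.0049], "rotation": [0.01, -0.02, -3.93], "grip": 0.6}, {"dp": [-0.034, 0.0147, -0.0049], "rotation": [0.01, -0.02, -3.93], "grip": 0.6}, {"dp": [-0.035, 0.0124, -0.0049], "rotation": [0.01, -0.02, -3.93], "grip": 0.6}, {"dp": [-0.0357, 0.0099, -0.0049], "rotation": [0.01, -0.02, -3.93], "grip": 0.6}, {"dp": [-0.0363, 0.0075, -0.0049], "rotation": [0.01, -0.02, -3.93], "grip": 0.6}, {"dp": [-0.0368, 0.005, -0.0048], "rotation": [0.01, -0.02, -3.93], "grip": 0.6}]
```

move_arm --rows '[{"dp": [-0.0075, 0.036, -0.009], "rotation": [0, 0, -3.9], "grip": 0.6}, {"dp": [-0.01, 0.0355, -0.009], "rotation": [0, 0, -3.9], "grip": 0.6}, {"dp": [-0.0125, 0.035, -0.009], "rotation": [0, 0, -3.9], "grip": 0.6}, {"dp": [-0.0145, 0.034, -0.009], "rotation": [0, 0, -3.9], "grip": 0.6}, {"dp": [-0.017, 0.033, -0.009], "rotation": [0, 0, -3.9], "grip": 0.6}, {"dp": [-0.019, 0.0315, -0.009], "rotation": [0, 0, -3.9], "grip": 0.6}, {"dp": [-0.0215, 0.0305, -0.009], "rotation": [0, 0, -3.9], "grip": 0.6}, {"dp": [-0.0235, 0.029, -0.009], "rotation": [0, 0, -3.9], "grip": 0.6}, {"dp": [-0.0255, 0.027, -0.009], "rotation": [0, 0, -3.9], "grip": 0.6}, {"dp": [-0.027, 0.0255, -0.005], "rotation": [0, 0, -3.9], "grip": 0.6}]'

```text
time_s: 9.55
ee_pos: [0.484, -0.0053, 0.3227]
orientation: [2.855, 1.307, 0.013]
force: [0.9, -0.4, 0.9]
gripper_width: 0.401
```

move_arm --rows '[{"dp": [-0.029, 0.0235, 0], "rotation": [0, 0, -3.9], "grip": 0.6}, {"dp": [-0.0305, 0.0215, 0], "rotation": [0, 0, -3.9], "grip": 0.6}, {"dp": [-0.0315, 0.0195, 0], "rotation": [0, 0, -3.9], "grip": 0.6}, {"dp": [-0.033, 0.017, 0], "rotation": [0, 0, -3.9], "grip": 0.6}, {"dp": [-0.034, 0.0145, 0], "rotation": [0, 0, -3.9], "grip": 0.6}, {"dp": [-0.035, 0.0125, 0], "rotation": [0, 0, -3.9], "grip": 0.6}, {"dp": [-0.0355, 0.01, 0], "rotation": [0, 0, -3.9], "grip": 0.6}, {"dp": [-0.0365, 0.0075, 0], "rotation": [0, 0, -3.9], "grip": 0.6}, {"dp": [-0.037, 0.005, 0], "rotation": [0, 0, -3.9], "grip": 0.6}]'

```text
time_s: 10.3
ee_pos: [0.4749, -0.357, 0.3244]
orientation: [2.287, 2.136, 0.019]
force: [0.8, 1.1, 0.7]
gripper_width: 0.399
```

```bash
python3 - <<'E'
from pl import *
b()
plan(B(-.001,-.25,.25),Rt(82.4,45,180),.6,step=.038,off=[0,0,.014])
E
```

```text
t 10.3 tcp(board) [-0.0686 -0.3236  0.3244] tip [-0.0684 -0.3235  0.3104] z axis [ 0.017 -0.001 -1.   ] yax.EX,EY [0.998 0.065 0.017] q [-0.71  0.24  1.04  0.01  1.85 -0.64] F [0.8 1.1 0.7]
7 rows; rot/row [-0.08  6.42  0.56] total [-0.5 44.9  3.9] |d| 0.113 q [-0.71  0.24  1.04  0.01  1.85 -0.64] F [0.8 1.1 0.7]
[{"dp": [0.0084, 0.0101, 0.0094], "rotation": [-0.08, 6.42, 0.56], "grip": 0.6}, {"dp": [0.0074, 0.01, 0.0103], "rotation": [-0.08, 6.42, 0.56], "grip": 0.6}, {"dp": [0.0063, 0.0099, 0.0111], "rotation": [-0.08, 6.42, 0.56], "grip": 0.6}, {"dp": [0.0052, 0.0098, 0.0117], "rotation": [-0.08, 6.42, 0.56], "grip": 0.6}, {"dp": [0.0039, 0.0098, 0.0123], "rotation": [-0.08, 6.42, 0.56], "grip": 0.6}, {"dp": [0.0026, 0.0097, 0.0126], "rotation": [-0.08, 6.42, 0.56], "grip": 0.6}, {"dp": [0.0013, 0.0097, 0.0129], "rotation": [-0.08, 6.42, 0.56], "grip": 0.6}]
```

move_arm --rows '[{"dp": [0.0, 0.01, 0.009], "rotation": [0, 6.4, 0.55], "grip": 0.6}, {"dp": [0.004, 0.01, 0.01], "rotation": [0, 6.4, 0.55], "grip": 0.6}, {"dp": [0.006, 0.01, 0.011], "rotation": [0, 6.4, 0.55], "grip": 0.6}, {"dp": [0.005, 0.01, 0.012], "rotation": [0, 6.4, 0.55], "grip": 0.6}, {"dp": [0.004, 0.01, 0.012], "rotation": [0, 6.4, 0.55], "grip": 0.6}, {"dp": [0.0025, 0.01, 0.0125], "rotation": [0, 6.4, 0.55], "grip": 0.6}, {"dp": [0.001, 0.01, 0.013], "rotation": [0, 6.4, 0.55], "grip": 0.6}, {"dp": [0, 0, 0], "rotation": [0, 0, 0], "grip": 0.6}]'

```text
time_s: 10.97
ee_pos: [0.551, -0.3242, 0.2555]
orientation: [-1.875, -1.626, -0.802]
force: [-0.5, -0.3, -2.9]
gripper_width: 0.402
```

```bash
python3 - <<'E'
from pl import *
b()
plan(B(-.001,-.25,.06),Rt(82.4,45,180),.6,step=.032,off=[0,0,.014])
E
```

```text
t 10.9667 tcp(board) [ 0.0025 -0.281   0.2555] tip [ 0.0024 -0.2708  0.2459] z axis [ 0.095  0.722 -0.685] yax.EX,EY [ 1.    -0.006 -0.009] q [-0.83  0.71  0.72  0.74  2.16 -0.4 ] F [-0.5 -0.3 -2.9]
6 rows; rot/row [-0.02 -0.3  -0.1 ] total [-0.1 -1.8 -0.6] |d| 0.187 q [-0.83  0.71  0.72  0.74  2.16 -0.4 ] F [-0.5 -0.3 -2.9]
[{"dp": [-0.0201, -0.0003, 0.0237], "rotation": [-0.02, -0.3, -0.1], "grip": 0.6}, {"dp": [-0.02, -0.0004, 0.0238], "rotation": [-0.02, -0.3, -0.1], "grip": 0.6}, {"dp": [-0.0199, -0.0004, 0.024], "rotation": [-0.02, -0.3, -0.1], "grip": 0.6}, {"dp": [-0.0198, -0.0005, 0.0241], "rotation": [-0.02, -0.3, -0.1], "grip": 0.6}, {"dp": [-0.0196, -0.0005, 0.0242], "rotation": [-0.02, -0.3, -0.1], "grip": 0.6}, {"dp": [-0.0195, -0.0005, 0.0243], "rotation": [-0.02, -0.3, -0.1], "grip": 0.6}]
```

move_arm --rows '[{"dp": [-0.022, 0, 0.022], "rotation": [0, -0.3, -0.1], "grip": 0.6}, {"dp": [-0.022, 0, 0.022], "rotation": [0, -0.3, -0.1], "grip": 0.6}, {"dp": [-0.022, 0, 0.022], "rotation": [0, -0.3, -0.1], "grip": 0.6}, {"dp": [-0.022, 0, 0.022], "rotation": [0, -0.3, -0.1], "grip": 0.6}, {"dp": [-0.022, 0, 0.022], "rotation": [0, -0.3, -0.1], "grip": 0.6}, {"dp": [-0.018, 0, 0.018], "rotation": [0, 0, 0], "grip": 0.6}, {"dp": [-0.01, 0, 0.01], "rotation": [0, 0, 0], "grip": 0.6}, {"dp": [0, 0, 0], "rotation": [0, 0, 0], "grip": 0.6}]'

```text
time_s: 11.63
ee_pos: [0.5497, -0.3275, 0.0575]
orientation: [-1.904, -1.689, -0.76]
force: [-0.4, 0.5, 0.2]
gripper_width: 0.399
```

```bash
python3 - <<'E'
from pl import *
b()
plan(B(-.001,-.225,.029),Rt(82.4,45,180),.6,step=.032,off=[0,0,.014])
E
```

```text
t 11.6333 tcp(board) [ 0.0016 -0.2844  0.0575] tip [ 0.0016 -0.2748  0.0473] z axis [ 0.09   0.677 -0.73 ] yax.EX,EY [1.    0.01  0.008] q [-0.82  0.83  0.92  0.59  1.87 -0.66] F [-0.4  0.5  0.2]
2 rows; rot/row [-0.03  0.95  0.36] total [-0.1  1.9  0.7] |d| 0.053 q [-0.82  0.83  0.92  0.59  1.87 -0.66] F [-0.4  0.5  0.2]
[{"dp": [0.0117, -0.0011, 0.0237], "rotation": [-0.03, 0.95, 0.36], "grip": 0.6}, {"dp": [0.0113, -0.0012, 0.0239], "rotation": [-0.03, 0.95, 0.36], "grip": 0.6}]
```

move_arm --rows '[{"dp": [0.0115, -0.001, 0.024], "rotation": [0, 1, 0.35], "grip": 0.6}, {"dp": [0.0115, -0.001, 0.024], "rotation": [0, 1, 0.35], "grip": 0.6}, {"dp": [0, 0, 0], "rotation": [0, 0, 0], "grip": 0.6}, {"dp": [0.007, 0, 0.007], "rotation": [0, 0, 0], "grip": 0.6}, {"dp": [0.006, 0, 0.006], "rotation": [0, 0, 0], "grip": 0.6}, {"dp": [0.006, 0, 0.006], "rotation": [0, 0, 0], "grip": 0.6}, {"dp": [0.006, 0, 0.006], "rotation": [0, 0, 0], "grip": 0.6}]'

```text
time_s: 12.22
ee_pos: [0.5618, -0.2465, 0.0503]
orientation: [-1.901, -1.679, -0.784]
force: [0.4, 0.4, 0.8]
gripper_width: 0.399
```

```bash
python3 - <<'E'
from pl import *
b()
plan(B(-.001,-.15,.029),Rt(82.4,45,180),.6,step=.01,off=[0,0,.014])
E
```

```text
t 12.2167 tcp(board) [ 0.0029 -0.2025  0.0503] tip [ 0.003  -0.1928  0.0402] z axis [ 0.102  0.687 -0.719] yax.EX,EY [1.    0.002 0.016] q [-0.73  0.72  1.11  0.63  1.76 -0.63] F [0.4 0.4 0.8]
5 rows; rot/row [0.12 0.2  0.15] total [0.6 1.  0.7] |d| 0.044 q [-0.73  0.72  1.11  0.63  1.76 -0.63] F [0.4 0.4 0.8]
[{"dp": [0.0046, -0.0008, 0.0075], "rotation": [0.12, 0.2, 0.15], "grip": 0.6}, {"dp": [0.0045, -0.0008, 0.0076], "rotation": [0.12, 0.2, 0.15], "grip": 0.6}, {"dp": [0.0045, -0.0008, 0.0076], "rotation": [0.12, 0.2, 0.15], "grip": 0.6}, {"dp": [0.0045, -0.0008, 0.0076], "rotation": [0.12, 0.2, 0.15], "grip": 0.6}, {"dp": [0.0044, -0.0008, 0.0076], "rotation": [0.12, 0.2, 0.15], "grip": 0.6}]
```

move_arm --rows '[{"dp": [-0.008, -0.001, 0.008], "rotation": [0, 0.5, 0], "grip": 0.6}, {"dp": [-0.002, 0, 0.002], "rotation": [0, 0.3, 0], "grip": 0.6}, {"dp": [0.004, 0, 0.006], "rotation": [0, 0, 0], "grip": 0.6}, {"dp": [0.005, 0, 0.006], "rotation": [0, 0, 0], "grip": 0.6}, {"dp": [0.005, 0, 0.006], "rotation": [0, 0, 0], "grip": 0.6}, {"dp": [0.005, 0, 0.006], "rotation": [0, 0, 0], "grip": 0.6}]'

```text
time_s: 12.72
ee_pos: [0.567, -0.2184, 0.034]
orientation: [-1.9, -1.676, -0.8]
force: [0.2, -8.0, 3.9]
gripper_width: 0.401
```

```bash
python3 - <<'E'
from pl import *
b()
plan(B(-.001,-.12,.029),Rt(82.4,45,180),.6,step=.01,off=[0,0,.014])
E
```

```text
t 12.7167 tcp(board) [ 0.0044 -0.174   0.034 ] tip [ 0.0046 -0.1642  0.024 ] z axis [ 0.112  0.691 -0.714] yax.EX,EY [ 1.    -0.002  0.024] q [-0.7   0.71  1.17  0.65  1.7  -0.63] F [ 0.2 -8.   3.9]
5 rows; rot/row [0.22 0.11 0.18] total [1.1 0.6 0.9] |d| 0.045 q [-0.7   0.71  1.17  0.65  1.7  -0.63] F [ 0.2 -8.   3.9]
[{"dp": [0.007, -0.0011, 0.0055], "rotation": [0.22, 0.11, 0.18], "grip": 0.6}, {"dp": [0.007, -0.0011, 0.0055], "rotation": [0.22, 0.11, 0.18], "grip": 0.6}, {"dp": [0.007, -0.0011, 0.0055], "rotation": [0.22, 0.11, 0.18], "grip": 0.6}, {"dp": [0.007, -0.0011, 0.0055], "rotation": [0.22, 0.11, 0.18], "grip": 0.6}, {"dp": [0.0069, -0.0011, 0.0055], "rotation": [0.22, 0.11, 0.18], "grip": 0.6}]
```

move_arm --rows '[{"dp": [0.0068, -0.001, 0.0056], "rotation": [0.2, 0.1, 0.2], "grip": 0.6}, {"dp": [0.0068, -0.001, 0.0056], "rotation": [0.2, 0.1, 0.2], "grip": 0.6}, {"dp": [0.0068, -0.001, 0.0056], "rotation": [0.2, 0.1, 0.2], "grip": 0.6}, {"dp": [0.0068, -0.001, 0.0056], "rotation": [0.2, 0.1, 0.2], "grip": 0.6}]'

```text
time_s: 13.05
ee_pos: [0.5685, -0.1831, 0.0366]
orientation: [-1.904, -1.657, -0.786]
force: [2.0, -3.2, -0.9]
gripper_width: 0.399
```

```bash
python3 - <<'E'
from pl import *
from h import *
cams=snap()
b()
plan(B(-.001,-.11,.029),Rt(82.4,45,180),.6,step=.01,off=[0,0,.014])
p,i,k=fit("blank",cams,np.radians([-20,-8]));print(p,np.degrees(p[2]),i,k)
v=np.array([*p[:2],0])-O;print("board frame",v@EX,v@EY)
cv2.imwrite("pics/p1.png",cams["side"]["pixels"][100:320,180:460,::-1].repeat(2,0).repeat(2,1))
E
```

```text
t 13.15 tcp(board) [ 0.0009 -0.1375  0.0368] tip [ 0.001  -0.1276  0.0268] z axis [ 0.101  0.696 -0.711] yax.EX,EY [ 1.    -0.005  0.005] q [-0.65  0.66  1.23  0.66  1.67 -0.6 ] F [-0.2 -0.1 -0.3]
2 rows; rot/row [ 0.22  0.17 -0.  ] total [ 0.4  0.3 -0. ] |d| 0.018 q [-0.65  0.66  1.23  0.66  1.67 -0.6 ] F [-0.2 -0.1 -0.3]
[{"dp": [0.007, -0.001, 0.0054], "rotation": [0.22, 0.17, -0.0], "grip": 0.6}, {"dp": [0.007, -0.001, 0.0054], "rotation": [0.22, 0.17, -0.0], "grip": 0.6}]
[ 0.5670716  -0.12138378 -0.12239225] -7.012559251867003 0.9538772106170654 2
board frame -0.00841542349035708 -0.07778002788072805
```

View pics/p1.png

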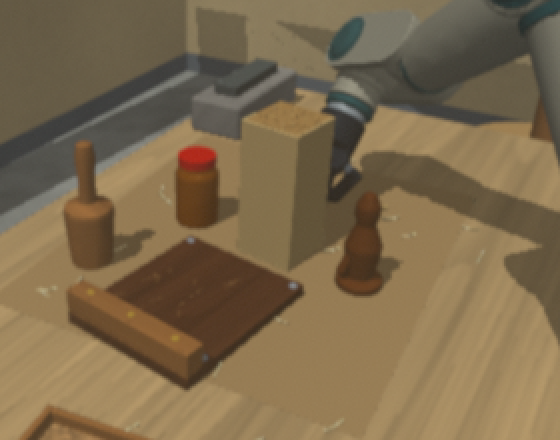

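The blank is now square (side crop 285,190), within 0.6° of the board, with about a 32 mm gap. I'll push on until it touches.

move_arm --rows '[{"dp": [0.007, 0.001, 0.0055], "rotation": [0.2, 0.1, 0], "grip": 0.6}, {"dp": [0.0068, 0, 0.0056], "rotation": [0.2, 0.1, 0], "grip": 0.6}, {"dp": [0.0068, 0, 0.0056], "rotation": [0, 0.1, 0], "grip": 0.6}, {"dp": [0.0045, 0, 0.004], "rotation": [0, 0, 0], "grip": 0.6}]'

```text
time_s: 13.58
ee_pos: [0.5734, -0.1513, 0.0387]
orientation: [-1.897, -1.653, -0.781]
force: [-0.4, -3.0, -2.7]
gripper_width: 0.399
```

```bash
python3 -c "
from pl import *
b()"
```

```text
t 13.5833 tcp(board) [ 0.0018 -0.1066  0.0387] tip [ 0.0018 -0.0967  0.0288] z axis [ 0.095  0.698 -0.709] yax.EX,EY [ 1.    -0.004 -0.001] q [-0.61  0.63  1.27  0.68  1.64 -0.57] F [-0.4 -3.  -2.7]
```

move_arm --rows '[{"dp": [0.003, 0, 0.0026], "rotation": [0, 0, 0], "grip": 0.6}, {"dp": [0.003, 0, 0.0026], "rotation": [0, 0, 0], "grip": 0.6}]'

```text
time_s: 13.75
ee_pos: [0.5737, -0.1499, 0.0393]
orientation: [-1.912, -1.66, -0.772]
force: [-10.8, -29.7, 3.6]
gripper_width: 0.398
```

move_arm --rows '[{"dp": [0.002, 0, 0.0018], "rotation": [0, 0, 0], "grip": 0.6}, {"dp": [0.002, 0, 0.0018], "rotation": [0, 0, 0], "grip": 0.6}]'

```text
time_s: 13.92
ee_pos: [0.5734, -0.1501, 0.0399]
orientation: [-1.923, -1.664, -0.765]
force: [-4.8, -13.5, -0.3]
gripper_width: 0.4
```

Firm contact at up to 30 N. I'll check the fit, back off, and plan the tipping approach.

```bash
python3 - <<'E'
from pl import *
from h import *
cams=snap()
b()
p,i,k=fit("blank",cams,np.radians([-8]));print(p,np.degrees(p[2]),i,k)
v=np.array([*p[:2],0])-O;print("board frame",v@EX,v@EY)
plan(B(0,-.17,.16),Rt(82.4,45,180),.6,step=.035,off=[0,0,.014])
E
```

```text
t 14.0167 tcp(board) [ 0.0017 -0.1053  0.0399] tip [ 0.0018 -0.0957  0.0298] z axis [ 0.1    0.678 -0.728] yax.EX,EY [ 1.    -0.012  0.002] q [-0.6   0.61  1.29  0.66  1.62 -0.56] F [ -4.7 -15.9  -0.2]
[ 0.57295013 -0.09069527 -0.09233992] -5.290687880589768 0.9255568087100983 2
board frame -0.006647277702603109 -0.0465836291060003
5 rows; rot/row [ 0.11  0.34 -0.09] total [ 0.6  1.7 -0.4] |d| 0.15 q [-0.6   0.61  1.29  0.66  1.62 -0.56] F [ -5.3 -16.2   1.2]
[{"dp": [0.007, -0.0001, -0.0292], "rotation": [0.11, 0.34, -0.09], "grip": 0.6}, {"dp": [0.0072, -0.0002, -0.0291], "rotation": [0.11, 0.34, -0.09], "grip": 0.6}, {"dp": [0.0073, -0.0002, -0.0291], "rotation": [0.11, 0.34, -0.09], "grip": 0.6}, {"dp": [0.0075, -0.0003, -0.029], "rotation": [0.11, 0.34, -0.09], "grip": 0.6}, {"dp": [0.0077, -0.0003, -0.029], "rotation": [0.11, 0.34, -0.09], "grip": 0.6}]
```

move_arm --rows '[{"dp": [-0.02, 0, -0.02], "rotation": [0, 0, 0], "grip": 0.6}, {"dp": [-0.025, 0, -0.025], "rotation": [0, 0, 0], "grip": 0.6}, {"dp": [-0.01, 0, -0.01], "rotation": [0, 0, 0], "grip": 0.6}, {"dp": [0.02, 0, -0.022], "rotation": [0, 0.5, 0], "grip": 0.6}, {"dp": [0.023, 0, -0.023], "rotation": [0, 0.5, 0], "grip": 0.6}, {"dp": [0.023, 0, -0.023], "rotation": [0, 0.5, 0], "grip": 0.6}, {"dp": [0.023, 0, -0.023], "rotation": [0, 0, 0], "grip": 0.6}, {"dp": [0.023, 0, -0.023], "rotation": [0, 0, 0], "grip": 0.6}, {"dp": [0, 0, 0], "rotation": [0, 0, 0], "grip": 0.6}]'

```text
time_s: 14.87
ee_pos: [0.561, -0.2228, 0.2085]
orientation: [-1.887, -1.64, -0.791]
force: [-0.5, 0.5, 1.1]
gripper_width: 0.399
```

```bash
python3 - <<'E'
from pl import *
from h import *
cams=snap()
b()
for q in ("side","top"):
    p,i,k=fit("blank",{q:cams[q]},np.radians([-8]));
    v=np.array([*p[:2],0])-O;print(q,"board frame",v@EX,v@EY,np.degrees(p[2]),i,k)
plan(B(-.005,-.125,.177),Rt(82.4,45,180),.6,step=.02,off=[0,0,.014])
E
```

```text
t 14.9667 tcp(board) [-0.0022 -0.1786  0.2024] tip [-0.0022 -0.1686  0.1927] z axis [ 0.091  0.712 -0.696] yax.EX,EY [ 1.    -0.006 -0.012] q [-0.71  0.54  1.06  0.7   1.95 -0.44] F [-0.1 -0.7 -0.5]
side board frame -0.006637508919299447 -0.05032840757160412 -10.819862924246332 0.946829617023468 1
top board frame -0.0067454518395153535 -0.0457445696536539 -8.685655057098245 0.9592885971069336 1
3 rows; rot/row [-0.14 -0.34 -0.31] total [-0.4 -1.  -0.9] |d| 0.045 q [-0.71  0.54  1.06  0.7   1.95 -0.44] F [ 0.4  0.4 -1.2]
[{"dp": [0.0071, -0.0007, 0.0133], "rotation": [-0.14, -0.34, -0.31], "grip": 0.6}, {"dp": [0.0072, -0.0007, 0.0133], "rotation": [-0.14, -0.34, -0.31], "grip": 0.6}, {"dp": [0.0073, -0.0007, 0.0132], "rotation": [-0.14, -0.34, -0.31], "grip": 0.6}]
```

```bash
python3 - <<'E'
from pl import *
from h import *
cams=snap()
a=cams["side"]["pixels"][190:270,250:350,::-1];c=cams["top"]["pixels"][150:270,300:400,::-1]
cv2.imwrite("pics/q1.png",np.hstack([cv2.resize(a,(400,320),interpolation=2),cv2.resize(c,(267,320),interpolation=2)]))
E
```

```text
(no output)
```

View pics/q1.png

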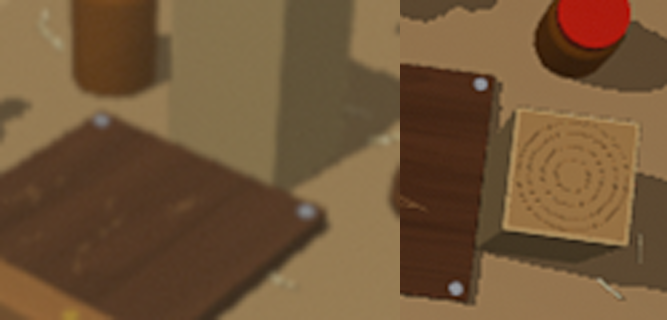

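The blank's foot sits flush along the board edge, from (170,140) to (275,185) in the side crop, and parallel in the top one. Next I push the top.

move_arm --rows '[{"dp": [0.007, -0.001, 0.013], "rotation": [-0.1, -0.3, -0.3], "grip": 0.6}, {"dp": [0.007, -0.001, 0.013], "rotation": [-0.1, -0.3, -0.3], "grip": 0.6}, {"dp": [0.006, 0, 0.009], "rotation": [0, 0, 0], "grip": 0.6}, {"dp": [0.005, 0, 0.006], "rotation": [0, 0, 0], "grip": 0.6}, {"dp": [0.005, 0, 0.005], "rotation": [0, 0, 0], "grip": 0.6}]'

```text
time_s: 15.58
ee_pos: [0.5629, -0.1661, 0.1814]
orientation: [-1.885, -1.632, -0.779]
force: [0.1, -0.1, 0.4]
gripper_width: 0.397
```

```bash
python3 - <<'E'
from pl import *
b()
plan(B(-.006,-.08,.177),Rt(82.4,45,180),.6,step=.01,off=[0,0,.014])
E
```

```text
t 15.5833 tcp(board) [-0.0067 -0.1227  0.1814] tip [-0.0068 -0.1126  0.1717] z axis [ 0.085  0.712 -0.697] yax.EX,EY [ 1.    -0.004 -0.018] q [-0.64  0.48  1.19  0.71  1.86 -0.42] F [ 0.1 -0.1  0.4]
4 rows; rot/row [-0.14 -0.19 -0.22] total [-0.6 -0.8 -0.9] |d| 0.033 q [-0.64  0.48  1.19  0.71  1.86 -0.42] F [ 0.1 -0.1  0.4]
[{"dp": [0.0067, 0.0001, 0.0049], "rotation": [-0.14, -0.19, -0.22], "grip": 0.6}, {"dp": [0.0067, 0.0001, 0.0049], "rotation": [-0.14, -0.19, -0.22], "grip": 0.6}, {"dp": [0.0067, 0.0001, 0.0049], "rotation": [-0.14, -0.19, -0.22], "grip": 0.6}, {"dp": [0.0067, 0.0002, 0.0048], "rotation": [-0.14, -0.19, -0.22], "grip": 0.6}]
```

move_arm --rows '[{"dp": [0.0066, 0, 0.005], "rotation": [-0.1, -0.2, -0.2], "grip": 0.6}, {"dp": [0.0066, 0, 0.005], "rotation": [-0.1, -0.2, -0.2], "grip": 0.6}, {"dp": [0.006, 0, 0.005], "rotation": [-0.1, -0.2, -0.2], "grip": 0.6}, {"dp": [0.006, 0, 0.005], "rotation": [-0.1, -0.2, -0.2], "grip": 0.6}, {"dp": [0.006, 0, 0.005], "rotation": [0, 0, 0], "grip": 0.6}, {"dp": [0.006, 0, 0.005], "rotation": [0, 0, 0], "grip": 0.6}]'

```text
time_s: 16.08
ee_pos: [0.5706, -0.1165, 0.1894]
orientation: [-1.894, -1.658, -0.783]
force: [-0.4, -2.2, 2.7]
gripper_width: 0.402
```

```bash
python3 - <<'E'
from pl import *
from h import *
b()
cams=snap(("side",))
cv2.imwrite("pics/r1.png",cams["side"]["pixels"][100:320,180:460,::-1].repeat(2,0).repeat(2,1))
E
```

```text
t 16.0833 tcp(board) [-0.0056 -0.0724  0.1894] tip [-0.0055 -0.0626  0.1795] z axis [ 0.096  0.698 -0.71 ] yax.EX,EY [ 1.    -0.001  0.003] q [-0.57  0.4   1.26  0.72  1.8  -0.38] F [-0.4 -2.2  2.7]
```

View pics/r1.png

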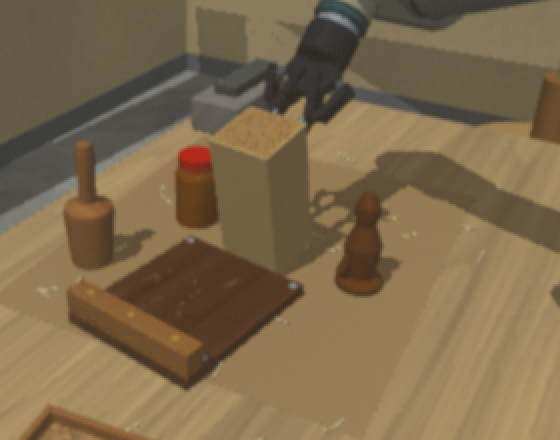

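The blank is tipping about the board edge, its top at (260,130) leaning onto the board. I'll keep pushing.

move_arm --rows '[{"dp": [0.006, 0, 0.006], "rotation": [0, 0, 0], "grip": 0.6}, {"dp": [0.006, 0, 0.006], "rotation": [0, 0, 0], "grip": 0.6}, {"dp": [0.006, 0, 0.006], "rotation": [0, 0, 0], "grip": 0.6}, {"dp": [0.005, 0, 0.005], "rotation": [0, 0, 0], "grip": 0.6}, {"dp": [0.005, 0, 0.005], "rotation": [0, 0, 0], "grip": 0.6}]'

```text
time_s: 16.55
ee_pos: [0.5762, -0.0719, 0.1891]
orientation: [-1.892, -1.658, -0.783]
force: [-0.2, 0.0, -0.9]
gripper_width: 0.402
```

```bash
python3 -c "
from pl import *
b()"
```

```text
t 16.55 tcp(board) [-0.0059 -0.0275  0.1891] tip [-0.0059 -0.0177  0.1792] z axis [ 0.094  0.699 -0.709] yax.EX,EY [1.    0.001 0.002] q [-0.5   0.36  1.31  0.73  1.75 -0.34] F [-0.2  0.  -0.9]
```

move_arm --rows '[{"dp": [0.004, 0, 0.004], "rotation": [0, 0, 0], "grip": 0.6}, {"dp": [0.003, 0, 0.003], "rotation": [0, 0, 0], "grip": 0.6}, {"dp": [0, 0, 0], "rotation": [0, 0, 0], "grip": 0.6}, {"dp": [0, 0, 0], "rotation": [0, 0, 0], "grip": 0.6}, {"dp": [0, 0, 0], "rotation": [0, 0, 0], "grip": 0.6}, {"dp": [0, 0, 0], "rotation": [0, 0, 0], "grip": 0.6}]'

```text
time_s: 17.05
ee_pos: [0.577, -0.0585, 0.1873]
orientation: [-1.888, -1.658, -0.779]
force: [0.7, 0.7, 0.7]
gripper_width: 0.404
```

```bash
python3 - <<'E'
from pl import *
from h import *
b()
cams=snap(("side",))
cv2.imwrite("pics/r2.png",cams["side"]["pixels"][100:320,180:460,::-1].repeat(2,0).repeat(2,1))
E
```

```text
t 17.05 tcp(board) [-0.0068 -0.0141  0.1873] tip [-0.0069 -0.0042  0.1773] z axis [ 0.09   0.7   -0.708] yax.EX,EY [ 1.     0.003 -0.002] q [-0.48  0.36  1.33  0.74  1.73 -0.33] F [0.7 0.7 0.7]
```

View pics/r2.png

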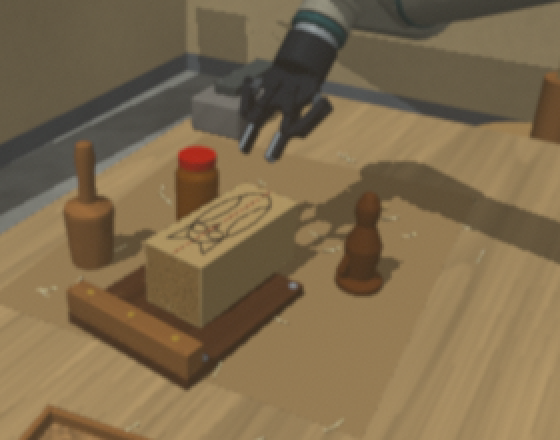

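The blank lies on the board, owl up (top face around 225,220). Next I measure its pose and go behind the foot end.

```bash
cat >> h.py <<'E'
L0=Ro.from_euler('x',-90,degrees=True).as_matrix()
E
python3 - <<'E'
from pl import *
from h import *
cams=snap()
for q in (cams,{"side":cams["side"]}):
    p,i,k=fit("blank",q,np.radians([-8]),R0=L0,z=.064,g=B(-.006,.09,0)[:2])
    v=np.array([*p[:2],0])-O;print("board frame",v@EX,v@EY,np.degrees(p[2]),i,k)
plan(B(-.006,-.12,.16),Rt(82.4,45,180),.6,step=.035,off=[0,0,.014])
E
```

```text
board frame -0.007151464805479868 0.058601361645447755 -7.5375469633570145 0.939528077840805 2
board frame -0.009523012822935991 0.05855917931897718 -7.243506788408631 0.9716570377349854 1
4 rows; rot/row [-0.05  0.02  0.02] total [-0.2  0.1  0.1] |d| 0.117 q [-0.48  0.36  1.33  0.74  1.73 -0.33] F [ 0.6 -0.1  0.1]
[{"dp": [-0.0236, 0.0001, -0.0173], "rotation": [-0.05, 0.02, 0.02], "grip": 0.6}, {"dp": [-0.0236, 0.0001, -0.0173], "rotation": [-0.05, 0.02, 0.02], "grip": 0.6}, {"dp": [-0.0236, 0.0002, -0.0174], "rotation": [-0.05, 0.02, 0.02], "grip": 0.6}, {"dp": [-0.0236, 0.0002, -0.0174], "rotation": [-0.05, 0.02, 0.02], "grip": 0.6}]
```

move_arm --rows '[{"dp": [-0.018, 0, -0.02], "rotation": [0, 0, 0], "grip": 0.6}, {"dp": [-0.024, 0, -0.024], "rotation": [0, 0, 0], "grip": 0.6}, {"dp": [-0.024, 0, -0.018], "rotation": [0, 0, 0], "grip": 0.6}, {"dp": [-0.024, 0, -0.016], "rotation": [0, 0, 0], "grip": 0.6}, {"dp": [-0.024, 0, 0.018], "rotation": [0, 0, 0], "grip": 0.6}, {"dp": [-0.022, 0, 0.022], "rotation": [0, 0, 0], "grip": 0.6}, {"dp": [-0.02, 0, 0.02], "rotation": [0, 0, 0], "grip": 0.6}, {"dp": [-0.008, 0, 0.008], "rotation": [0, 0, 0], "grip": 0.6}, {"dp": [0, 0, 0], "rotation": [0, 0, 0], "grip": 0.6}]'

```text
time_s: 18.1
ee_pos: [0.5616, -0.1883, 0.0776]
orientation: [-1.891, -1.665, -0.784]
force: [1.0, 0.8, 0.1]
gripper_width: 0.401
```

```bash
python3 - <<'E'
from pl import *
b()
plan(B(-.007,-.07,.05),Rt(82.4,45,180),.6,step=.02,off=[0,0,.014])
E
```

```text
t 18.1 tcp(board) [-0.005  -0.1448  0.0776] tip [-0.005  -0.135   0.0677] z axis [ 0.095  0.697 -0.711] yax.EX,EY [1.    0.003 0.006] q [-0.67  0.6   1.23  0.66  1.73 -0.57] F [1.  0.8 0.1]
4 rows; rot/row [0.03 0.07 0.09] total [0.1 0.3 0.4] |d| 0.067 q [-0.67  0.6   1.23  0.66  1.73 -0.57] F [1.  0.8 0.1]
[{"dp": [0.0084, -0.0005, 0.0146], "rotation": [0.03, 0.07, 0.09], "grip": 0.6}, {"dp": [0.0084, -0.0005, 0.0146], "rotation": [0.03, 0.07, 0.09], "grip": 0.6}, {"dp": [0.0084, -0.0005, 0.0146], "rotation": [0.03, 0.07, 0.09], "grip": 0.6}, {"dp": [0.0084, -0.0005, 0.0146], "rotation": [0.03, 0.07, 0.09], "grip": 0.6}]
```

move_arm --rows '[{"dp": [0.0085, -0.0005, 0.0145], "rotation": [0, 0, 0], "grip": 0.6}, {"dp": [0.0085, -0.0005, 0.0145], "rotation": [0, 0, 0], "grip": 0.6}, {"dp": [0.0085, -0.0005, 0.0145], "rotation": [0, 0, 0], "grip": 0.6}, {"dp": [0.007, 0, 0.009], "rotation": [0, 0, 0], "grip": 0.6}, {"dp": [0.006, 0, 0.006], "rotation": [0, 0, 0], "grip": 0.6}, {"dp": [0.006, 0, 0.006], "rotation": [0, 0, 0], "grip": 0.6}, {"dp": [0.006, 0, 0.006], "rotation": [0, 0, 0], "grip": 0.6}]'

```text
time_s: 18.68
ee_pos: [0.5747, -0.1021, 0.0707]
orientation: [-1.895, -1.671, -0.791]
force: [-0.2, -4.4, -1.6]
gripper_width: 0.403
```

```bash
python3 -c "
from pl import *
b()"
```

```text
t 18.6833 tcp(board) [-0.0034 -0.0576  0.0707] tip [-0.0032 -0.0478  0.0607] z axis [ 0.103  0.694 -0.713] yax.EX,EY [1.    0.001 0.015] q [-0.54  0.52  1.36  0.7   1.61 -0.52] F [-0.2 -4.4 -1.6]
```

move_arm --rows '[{"dp": [0.0055, 0, 0.0065], "rotation": [0.1, 0, 0.1], "grip": 0.6}, {"dp": [0.0055, 0, 0.0065], "rotation": [0.2, 0, 0.1], "grip": 0.6}, {"dp": [0.006, 0, 0.0065], "rotation": [0.2, 0, 0.1], "grip": 0.6}, {"dp": [0.006, 0, 0.006], "rotation": [0.2, 0, 0], "grip": 0.6}, {"dp": [0.004, 0, 0.004], "rotation": [0, 0, 0], "grip": 0.6}]'

```text
time_s: 19.1
ee_pos: [0.5818, -0.0632, 0.0709]
orientation: [-1.899, -1.672, -0.777]
force: [-1.0, -3.7, -0.4]
gripper_width: 0.402
```

```bash
python3 -c "
from pl import *
b()"
```

```text
t 19.1 tcp(board) [-0.0015 -0.0182  0.0709] tip [-0.0014 -0.0084  0.0609] z axis [ 0.096  0.689 -0.718] yax.EX,EY [1.    0.002 0.008] q [-0.48  0.5   1.39  0.72  1.57 -0.47] F [-1.  -3.7 -0.4]
```

move_arm --rows '[{"dp": [0.0035, 0, 0.0035], "rotation": [0, 0, 0], "grip": 0.6}, {"dp": [0.003, 0, 0.003], "rotation": [0, 0, 0], "grip": 0.6}]'

```text
time_s: 19.27
ee_pos: [0.5832, -0.054, 0.0709]
orientation: [-1.901, -1.673, -0.776]
force: [-9.4, -32.9, 6.9]
gripper_width: 0.4
```

move_arm --rows '[{"dp": [0.0028, 0, 0.0028], "rotation": [0, 0, 0], "grip": 0.6}, {"dp": [0.0025, 0, 0.0025], "rotation": [0, 0, 0], "grip": 0.6}]'

```text
time_s: 19.43
ee_pos: [0.5833, -0.0541, 0.0711]
orientation: [-1.915, -1.679, -0.766]
force: [-10.1, -21.4, 5.1]
gripper_width: 0.398
```

Hard stop at the fence (33 N). I'll retract and check.

move_arm --rows '[{"dp": [-0.01, 0, -0.01], "rotation": [0, 0, 0], "grip": 0.6}, {"dp": [-0.02, 0, -0.02], "rotation": [0, 0, 0], "grip": 0.6}, {"dp": [-0.024, 0, -0.024], "rotation": [0, 0, 0], "grip": 0.6}, {"dp": [-0.024, 0, -0.024], "rotation": [0, 0, 0], "grip": 0.6}, {"dp": [-0.01, 0, -0.026], "rotation": [0, 0, 0], "grip": 0.6}, {"dp": [0.01, 0, -0.026], "rotation": [0, 0, 0], "grip": 0.6}, {"dp": [0.01, 0, -0.026], "rotation": [0, 0, 0], "grip": 0.6}, {"dp": [0, 0, 0], "rotation": [0, 0, 0], "grip": 0.6}]'

```text
time_s: 20.1
ee_pos: [0.5602, -0.2113, 0.1408]
orientation: [-1.904, -1.674, -0.77]
force: [1.0, -0.7, 1.7]
gripper_width: 0.4
```

```bash
python3 - <<'E'
from pl import *
from h import *
cams=snap();b()
for q in (cams,{"side":cams["side"]},{"top":cams["top"]}):
    p,i,k=fit("blank",q,np.radians([-8]),R0=L0,z=.064,g=B(-.006,.11,0)[:2])
    v=np.array([*p[:2],0])-O;print("board frame",v@EX,v@EY,np.degrees(p[2]),i,k)
for n in ("coffee","figure","mallet","gouge"):print(n,[(c,cut_out(n,c)[0]["rect"]) for c in cams if cut_out(n,c)])
a=cams["side"]["pixels"][150:400,160:420,::-1];c=cams["top"]["pixels"][100:340,100:440,::-1]
cv2.imwrite("pics/z1.png",np.hstack([cv2.resize(a,None,fx=1.6,fy=1.6,interpolation=2),cv2.resize(c,(384,400))]))
E
```

```text
t 20.2 tcp(board) [-0.0045 -0.1656  0.1364] tip [-0.0045 -0.1559  0.1263] z axis [ 0.09   0.688 -0.721] yax.EX,EY [1.    0.003 0.   ] q [-0.69  0.56  1.16  0.65  1.83 -0.52] F [-0.1 -0.  -0.6]
board frame -0.005655569910335429 0.10894546360216449 -7.524742297309041 0.9184694588184357 2
board frame -0.007849154020753212 0.1067973812903553 -7.540204499816748 0.8814231753349304 1
board frame -0.004783686009064734 0.10946025339638166 -7.046563596369136 0.9689575433731079 1
coffee [('side', [270.1, 172.8, 21.0, 35.8]), ('top', [350.2, 141.5, 40.7, 38.8])]
figure [('side', [349.1, 199.2, 26.7, 50.3]), ('top', [341.3, 275.3, 33.0, 26.5])]
mallet [('side', [209.4, 172.1, 29.9, 62.2]), ('top', [272.3, 111.5, 33.6, 35.7])]
gouge [('side', [204.3, 325.3, 92.5, 38.5]), ('top', [139.6, 227.3, 20.4, 82.0])]
```

View pics/z1.png

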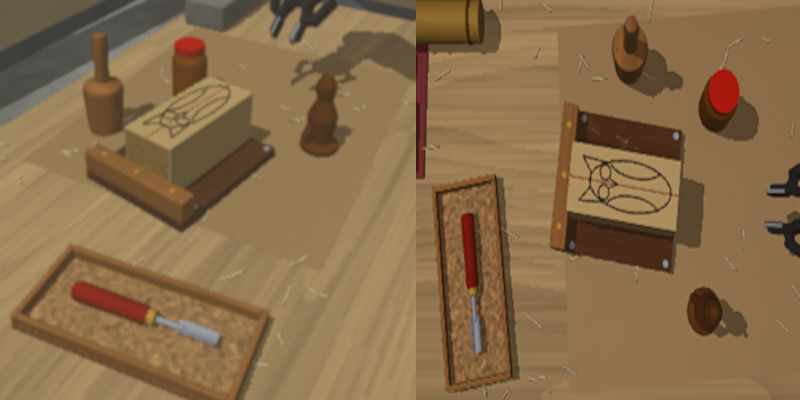

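The blank lies owl-up against the fence. Fitted centre is at board y = 109 mm against 110 expected, with yaw matching the board. The gouge is in the tray and the bystanders have not moved. Handing in.

```bash
python3 -c "
from station import finish_job
print(finish_job())"
```

```text
the job is handed in; nothing more can be done
None
```

The job is done and handed in at about 20 s of the 72 s allowed:
- **Gouge:** I gripped it by the handle and laid it in the tool tray.
- **Blank, sliding:** I pushed it low with two fingertips until its foot butted flush against the board's near edge.
- **Blank, tipping:** Pushing its top laid it on the board with the owl face up. I then pushed it along to a firm stop at the fence, about 34 N in all.

**Last checks:**
- **Fence end:** The fitted blank centre is at board y = 109 mm; touching the fence would put it at 110 mm. Its yaw is -7.5° against the board's -7.6°. The single-camera fits gave 107 mm (side) and 109.5 mm at -7.0° (top), a spread I put down to measurement noise.
- **Gouge and bystanders:** The gouge lies in the tray. The coffee jar, the figure and the mallet show at their starting places within detection noise, and the gripper was clear of everything.
- **Disagreement at the near edge:** When the foot butted, single fits of the blank's yaw scattered from -5° to -11°. The close-up picture and the firm two-finger contact showed it flush and square.

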